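# Slide the soldering tile under the clamped circuit board

## Task

A circuit board is clamped in the low bench holder, ready for hot rework. Push the heat-proof soldering tile across the bench with your fingertips and slide it in under the board, through the open side of the holder, until it lies square and centred beneath the board with the same amount showing on both open sides. Keep the tile flat on its feet the whole way (do not lift, carry or tip it), and leave the holder and the other things on the bench where they stand.

Things in the scene. Friction and masses are not known exactly. Their poses are not given: they have to be found in the camera images.
- tile: White ceramic soldering tile, small holes in its top, 130 mm (x) by 150 mm (y), loose, 0.3 to 0.55 kg, slides at 2 to 5 N. A 14 mm slab on four 4 mm feet at x +-40, y +-50 mm: sides 4 to 18 mm above the bench; pressing near an edge tips it. Origin: centre of its footprint at bench level, z up. Starts off one open end of the holder (left or right), out of line and turned up to 0.6 rad from it.
- holder: Low board holder, loose, 1.8 kg. Origin: centre of its footprint at bench level, z up. Grey feet (24 mm in x, 124 mm in y, 38 mm high, screws to 46 mm) at x = -94 and +94 mm. The tunnel between them runs along its y, open at both ends (+y, -y), 164 mm wide. Placed right, the tile's origin is at this origin, y axes parallel either way round, 23 mm of tile showing past the jaws at each end.
- board (a point): Middle of the green circuit board's underside, 35 mm above the holder's origin. The board is 100 mm (holder x) by 84 mm (y), its parts reach 50 mm above the bench. It is held by black jaws (x = +-58 mm, y -52 to +52 mm) on two steel bars (along x at y = +-42 mm); under jaws and bars the headroom is 22 mm, 4 mm more than the tile.
- near_foot (a point): Middle of the top of the holder's foot that is nearer the robot (at x = -94 mm in the holder's frame), 38 mm above the bench.
- spool: Spool of solder wire standing on end, 54 mm across, 52 mm high, yellowish flanges; stands on the other side of the holder from the tile. Leave it. Origin: centre of its underside.
- flux_jar: Amber flux jar with black lid, 52 mm across, 44 mm high, beyond the holder. Leave it. Origin: centre of its underside.
- tip_cleaner: Dark round tin of brass curls for cleaning iron tips, 72 mm across, 41 mm high, beyond the holder. Leave it. Origin: centre of its underside.
Things that resemble listed ones, but are neither listed nor needed, are in the scene too. What is shaped like the tip_cleaner but brown is not meant.

How it is judged:
At the end, for the whole second after the job is handed in: Tile flat and at rest under the board, centred within 12 mm across and 15 mm along the tunnel, square within 0.12 rad; holder within 10 mm (its foot 12 mm) and spool, jar and tip cleaner within 20 mm of where they were, all upright (x of tile in the frame of holder between -0.012 and 0.012 m and y of tile in the frame of holder between -0.015 and 0.015 m and angle between the y axis of tile and the y axis of holder, either way round below 0.12 rad and angle between tile's own z axis and vertical below 0.03 rad and height (world z) of tile below 0.003 m and linear speed of each of tile, holder below 0.01 m/s and distance of holder from where it was at the start of the episode below 0.01 m and distance of near_foot from where it was at the start of the episode below 0.012 m and distance of each of spool, flux_jar, tip_cleaner from where it was at the start of the episode below 0.02 m and angle between each of spool, flux_jar, tip_cleaner's own z axis and vertical below 0.2 rad); the robot touches nothing.
It fails at once if the tile is lifted off the bench (more than 8 mm) (height (world z) of tile above 0.008 m).
It fails at once if the tile is tipped (more than 0.09 rad) (angle between tile's own z axis and vertical above 0.09 rad).
It fails at once if the holder is shoved (10 mm, or its foot 12 mm) or tipped (distance of holder from where it was at the start of the episode above 0.01 m or distance of near_foot from where it was at the start of the episode above 0.012 m or angle between holder's own z axis and vertical above 0.05 rad).
It fails at once if a bystander is moved more than 20 mm or knocked over (distance of any of spool, flux_jar, tip_cleaner from where it was at the start of the episode above 0.02 m or angle between any of spool, flux_jar, tip_cleaner's own z axis and vertical above 0.2 rad).
It also fails if it takes over 64 s, if anything falls off the work surface, if the arm or the gripper's body presses on something with over 40 N, if the wrist force passes 120 N, or if a joint passes its speed limit or range.

## Robot

A 7-joint arm with a two-finger parallel gripper is mounted at the origin on the work surface. World frame = base frame: x ahead of the robot, y to its left, z up, the work surface at z = 0. Lengths are in m, angles in rad, forces in N, time in s.
With the tool pointing down it reaches from about 0.425 to 0.825 m from the base axis. Payload 3.6 kg.
Tool frame: the origin (TCP) lies midway between the tips of the shut fingers; the grasp point (between the pads) lies 19 mm behind it; z points along the fingers, y is the line along which they close (so a half turn about z gives the same grasp; the last joint's range is limited). The gripper opens to 85 mm and grips with 20 to 120 N. Pads are 22 mm wide; open, the fingers measure 114 mm over their backs; the gripper's body (76 mm by 85 mm) begins 54 mm behind the grasp point. The pads swing forward as they close: fully open they stand 13 mm farther back than shut.
Start: joints at [-1.26, 0.615, -0.013, 1.423, 0.008, 1.103, -0.04], TCP at [0.215, 0.613, 0.202] pointing down, gripper open.
Joint ranges: [-3.12, 3.12], [-0.3, 2.06], [-1.34, 1.32], [0.26, 2.42], [-1.36, 4.5], [0.01, 1.98], [-2.84, 2.84]. Speed limits (rad/s): [2.79, 2.79, 3.14, 3.14, 3.14, 3.14, 3.14].

## Interface

Orientations are given as a unit quaternion [w, x, y, z].
In Python, from station import movep, move_straight, move_joints, gripper_to, dwell, inverse_kinematics, get_obs, grab_frame, get_calibration, MotionError, sign_off gives the robot as it stands. Calls block until the motion is done:
- movep(position, orientation): joint-space move of the TCP to a pose.
- move_straight(position, ori=None, feed=0.15, f_stop=None): straight line of the TCP; ori=None keeps the orientation; feed is the mean speed in m/s. With f_stop (N) it stops when the force on the tool has changed by that much, and returns True; else False.
- move_joints(angles): joint-space move.
- gripper_to(opening, f_grip=None): finger opening in m; f_grip is the grip in N (None keeps the last); returns when the fingers have stopped.
- dwell(seconds).
- inverse_kinematics(position, orientation): joint angles nearest the present ones, or None.
- get_obs(): the state.
- grab_frame(name): name is "scene" or "top" or "wrist"; returns the picture (420x560x3 uint8, blue, green, red); there is no depth.
- get_calibration(name): a dict with "camera_matrix" (3x3 intrinsics, pixels), "R" (3x3) and "t" (3): a world point X has camera coordinates R X + t. Camera axes: x right, y down, z forward; pixel columns grow to the right and rows downward; lengths in m; the calibration is good to about 2 mm. A picture is of the moment at which its call begins: read the wrist's pose just before it. get_calibration takes no time and is no camera call; for the wrist camera it gives the pose at the moment of the call.
A pose or a line that the arm cannot do raises MotionError and nothing moves.
- sign_off(): hands the job in; it is judged then, once.
The state is a dict: "time": time; "joint_pos": joint angles; "qd": joint speeds; "joint_efforts": joint torques, N m; "tool_pos": TCP position; "eef_rot": TCP orientation; "ft_force": force on the tool from outside, world axes, zero at the start; "torque": the same for the moment, N m; "grip_width": finger opening in m; "grip_force": force on a finger pad.
Only numpy, scipy, OpenCV 4.12 (cv2) and the standard library are available. Lean on these libraries where they do the work, as an engineer would, in place of code of your own. Each camera call takes 0.05 s, during which the arm holds its last target. There are 200 camera calls.

## Working session

There is one attempt and no reset: what is moved stays moved. The work goes in short steps, each a Python script; the robot and the scene stay as the last script left them, time stands still between calls to the robot, and variables do not carry over. Pictures are saved under pics/ and viewed, at most 10 in all, crops included, and the job is handed in when it is done.

```bash
mkdir -p pics; ls; python3 - <<'E'
from station import *
import cv2,numpy as np
o=get_obs();print(o['time'],o['tool_pos'],o['eef_rot'],o['joint_pos'])
for n in ("scene","top"):
    cv2.imwrite(f"pics/{n}0.png",grab_frame(n)); c=get_calibration(n); print(n,np.round(c['camera_matrix'],1).tolist(),np.round(c['R'],3).tolist(),np.round(c['t'],3).tolist())
E
```

```text
pics
0.0 [0.21514042 0.61243817 0.20052024] [-2.13595542e-04  1.68084636e-01  9.85771671e-01 -1.31222950e-03] [-1.25945648  0.61592735 -0.01261516  1.42493743  0.0080763   1.10343646
 -0.04038824]
scene [[390.0, 0.0, 285.6], [0.0, 390.0, 206.9], [0.0, 0.0, 1.0]] [[0.78, 0.625, 0.007], [0.43, -0.528, -0.732], [-0.454, 0.574, -0.681]] [-0.449, -0.238, 1.118]
top [[504.1, 0.0, 283.0], [0.0, 504.1, 204.1], [0.0, 0.0, 1.0]] [[0.028, -0.999, 0.023], [-0.993, -0.03, -0.11], [0.11, -0.02, -0.994]] [-0.027, 0.618, 0.878]
```

View pics/scene0.png

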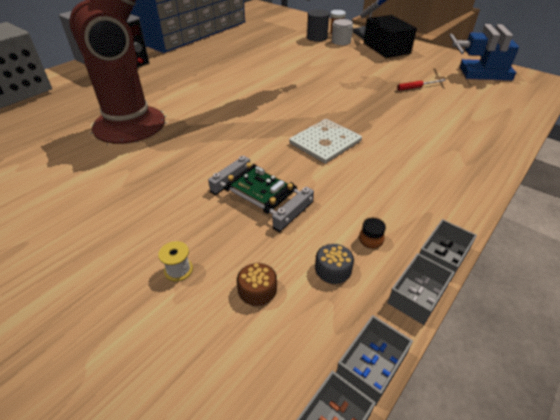

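View pics/top0.png

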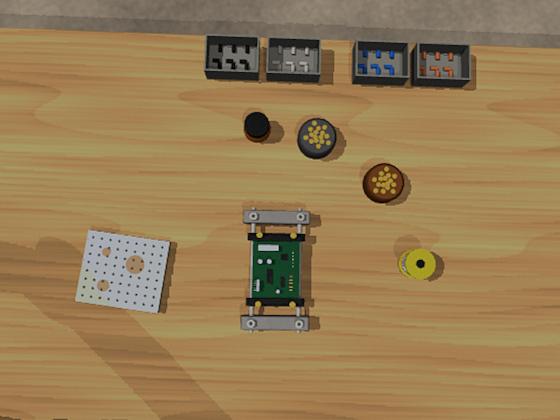

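Top view: tile at (124,271), holder at (275,270), spool at (420,264), jar at (257,126). There are two round tins with brass curls. The dark one at (317,138) is the tip cleaner. The brown one at (383,183) is the decoy. I don't need to touch either, only avoid them.

```bash
cat > h.py <<'E'
import cv2,numpy as np
from station import *
def cast(n,px,z,c=None):
    c=c or get_calibration(n); K,R,t=(np.array(c[k],float) for k in("camera_matrix","R","t"))
    d=np.c_[np.atleast_2d(px),np.ones(len(np.atleast_2d(px)))]@np.linalg.inv(K).T@R
    C=-R.T@t; return (C+d*((z-C[2])/d[:,2])[:,None])[:,:2]
def quad(mask):
    cs,_=cv2.findContours(mask,cv2.RETR_EXTERNAL,cv2.CHAIN_APPROX_NONE)
    return max(cs,key=cv2.contourArea)[:,0,:].astype(np.float32)
def rect(n,mask,z,c=None):
    r=cv2.minAreaRect((cast(n,quad(mask),z,c)*1000).astype(np.float32)); return r,cv2.boxPoints(r)
def tilemask(im):
    h=cv2.cvtColor(im,cv2.COLOR_BGR2HSV); m=cv2.inRange(h,(0,0,135),(180,60,255))
    return cv2.morphologyEx(m,cv2.MORPH_CLOSE,np.ones((5,5)))
E
python3 - <<'E'
from h import *
im=cv2.imread('pics/top0.png'); h=cv2.cvtColor(im,cv2.COLOR_BGR2HSV)
m=tilemask(im); m[:,200:]=0
print('tile',rect('top',m,.018))
g=cv2.inRange(h,(50,80,20),(90,255,255)); g=cv2.morphologyEx(g,cv2.MORPH_CLOSE,np.ones((9,9)));print('board',rect('top',g,.0365))
k=cv2.inRange(h,(0,0,75),(180,50,200))
for y0,y1 in((200,232),(310,340)):
    q=np.zeros_like(k);q[y0:y1,235:320]=k[y0:y1,235:320];q=cv2.morphologyEx(q,cv2.MORPH_OPEN,np.ones((5,5)));q=cv2.morphologyEx(q,cv2.MORPH_CLOSE,np.ones((9,9)));print('foot',rect('top',q,.038))
b=im.copy()
v=np.hstack([cv2.resize(im[190:350,60:180],None,fx=3,fy=3),cv2.resize(im[190:350,220:330],None,fx=3,fy=3)]);cv2.imwrite('pics/crop1.png',v)
print('spool',cast('top',[[420,264]],.052),'tin',cast('top',[[317,138]],.041))
E
```

```text
tile (((490.5230712890625, 277.5760192871094), (148.8599090576172, 129.88038635253906), 83.28028869628906), array([[417.31976, 211.25618],
       [546.3079 , 196.05855],
       [563.7264 , 343.89587],
       [434.73822, 359.0935 ]], dtype=float32))
board (((501.44598388671875, 1.6006393432617188), (101.34400177001953, 82.3907470703125), 0.39071333408355713), array([[450.49426 ,  42.449512],
       [451.0561  , -39.93932 ],
       [552.3977  , -39.248234],
       [551.8359  ,  43.1406  ]], dtype=float32))
foot (((594.8133544921875, 6.896430969238281), (22.440902709960938, 108.20479583740234), 0.5167730450630188), array([[583.1054  ,  60.895428],
       [584.08136 , -47.304966],
       [606.5213  , -47.102566],
       [605.54535 ,  61.097828]], dtype=float32))
foot (((407.34918212890625, 0.4033393859863281), (22.55516242980957, 118.05077362060547), 0.42192283272743225), array([[395.63724 ,  59.344078],
       [396.50656 , -58.70349 ],
       [419.06113 , -58.5374  ],
       [418.1918  ,  59.51017 ]], dtype=float32))
spool [[ 0.5175373  -0.25272828]] tin [[ 0.74079434 -0.06720549]]
```

View pics/crop1.png

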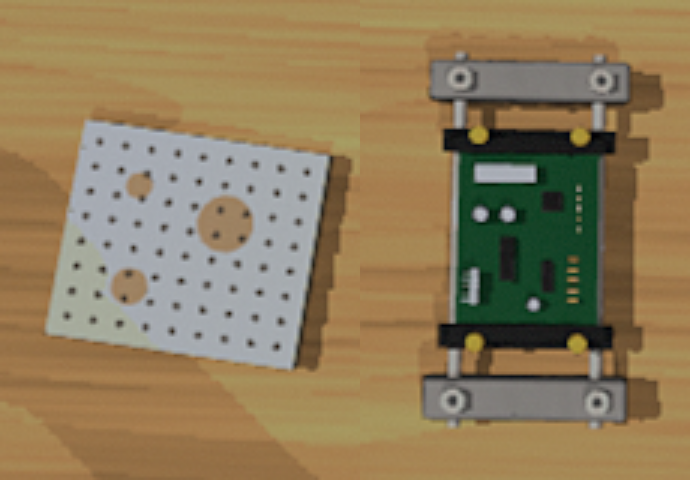

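```bash
cat >> h.py <<'E'
def q(phi):
    a=np.radians((phi+90)/2); return np.array([0,np.cos(a),np.sin(a),0])
def st(s=''):
    o=get_obs(); print(s,round(o['time'],2),np.round(o['tool_pos'],4),np.round(o['ft_force'],1),round(o['grip_width'],4))
def look(n):
    im=grab_frame('top'); cv2.imwrite(f'pics/{n}.png',im); m=tilemask(im); m[:,225:]=0; m[:190]=0
    print('tile',rect('top',m,.018))
E
python3 - <<'E'
from h import *
Q=q(90.4)
movep([.385,.275,.08],Q); st()
print(move_straight([.385,.275,-.005],feed=.08,f_stop=4)); st()
print(move_straight([.423,.275,-.005],feed=.04,f_stop=25)); st()
move_straight([.385,.275,-.005],feed=.1)
movep([.385,.275,.09],Q)
movep([.5,.46,.09],q(0.4)); st()
look('a1')
E
```

```text
1.57 [0.3852 0.2767 0.0804] [0.1 0.3 0.4] 0.0854
False
 2.79 [ 0.3853  0.2752 -0.0046] [0.3 0.6 0.2] 0.0853
False
 3.89 [ 0.4226  0.275  -0.005 ] [ 0.4  0.  -0.7] 0.0853
 6.09 [0.4997 0.4584 0.0886] [-0.3  0.1 -0.8] 0.0856
tile (((490.3786315917969, 276.5482177734375), (146.89749145507812, 129.7467041015625), 83.0813980102539), array([[417.1301 , 211.44888],
       [545.932  , 195.81973],
       [563.6272 , 341.64755],
       [434.82526, 357.2767 ]], dtype=float32))
```

```bash
python3 - <<'E'
from h import *
Q=q(90.4)
movep([.385,.275,.06],Q)
move_straight([.385,.275,-.003],feed=.1)
print(move_straight([.385,.275,-.02],feed=.02,f_stop=4)); st()
z=get_obs()['tool_pos'][2]+.006
move_straight([.385,.275,z],feed=.05)
print(move_straight([.423,.275,z],feed=.04,f_stop=25)); st()
cv2.imwrite('pics/t2.png',grab_frame('top'));cv2.imwrite('pics/w2.png',grab_frame('wrist'))
E
```

```text
False
 9.16 [ 0.3851  0.275  -0.02  ] [ 0.6 -0.2  0.2] 0.0852
False
 10.53 [ 0.4226  0.275  -0.014 ] [0.7 0.1 0.4] 0.0853
```

View pics/w2.png

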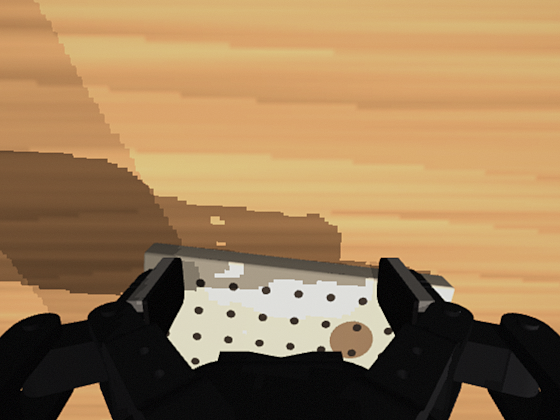

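The wrist view shows the tile's -x edge, from (150,250) to (450,285). The fingertips, near (165,270) and (400,270), sit above it and haven't caught the side, so they are higher than I assumed. I'll probe the bench beside the tile to get the real tip height.

```bash
python3 - <<'E'
from h import *
print(move_straight([.375,.275,-.014],feed=.1))
try: print(move_straight([.375,.275,-.04],feed=.03,f_stop=3)); st()
except MotionError as e: print(e)
z=get_obs()['tool_pos'][2]
print(inverse_kinematics([.5,.085,z],q(0.4)))
c=get_calibration('wrist');K,R,t=(np.array(c[k]) for k in("camera_matrix","R","t"))
print('cam',-R.T@t)
cv2.imwrite('pics/s3.png',cv2.resize(grab_frame('scene')[60:200,220:420],None,fx=4,fy=4))
E
```

```text
False
False
 12.28 [ 0.3751  0.2751 -0.0399] [-0.2 -0.5  0.2] 0.0856
[-0.37031595  0.79334755  0.24382446  2.0385785  -0.50094224  0.36641053
  0.28198421]
cam [0.30689526 0.27520048 0.1317848 ]
```

View pics/s3.png

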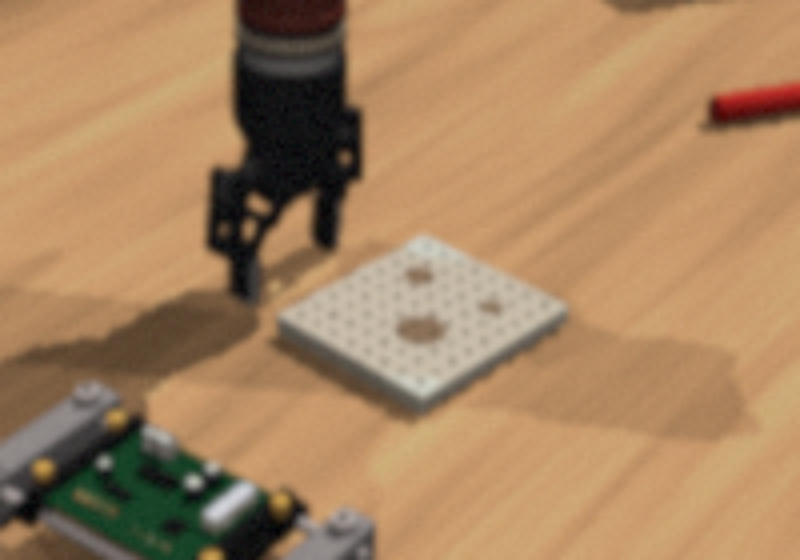

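The scene view puts the near fingertip at about crop (250,298), pixel (282,134), beside the tile. I'll intersect that ray with the known finger position to get its true height.

```bash
python3 - <<'E'
from h import *
o=get_obs();print(np.round(o['tool_pos'],4),np.round(o['eef_rot'],4),np.round(o['joint_pos'],3), o['grip_width'])
for z in (-.03,0,.01,.02,.03,.04,.05): print(z,cast('scene',[[220+250/4,60+298/4],[220+328/4,60+245/4]],z).round(3).tolist())
E
```

```text
[ 0.3751  0.2751 -0.0398] [ 2.0e-04 -3.5e-03  1.0e+00  1.0e-04] [-0.671  0.752 -0.014  2.149  0.04   0.24   0.859] 0.08555095099714737
-0.03 [[0.345, 0.273], [0.345, 0.369]]
0 [[0.375, 0.236], [0.374, 0.327]]
0.01 [[0.385, 0.224], [0.384, 0.314]]
0.02 [[0.395, 0.212], [0.394, 0.3]]
0.03 [[0.405, 0.2], [0.404, 0.286]]
0.04 [[0.415, 0.188], [0.414, 0.272]]
0.05 [[0.424, 0.175], [0.424, 0.259]]
```

The tips are really at z≈5 mm while the reported TCP z is -40 mm. That leaves a ~30 mm gap from the stated geometry. I'll touch the bench gently for an exact reference, then push.

```bash
python3 - <<'E'
from h import *
Q=q(90.4)
r=move_straight([.375,.275,-.06],feed=.02,f_stop=3); st(r)
z=get_obs()['tool_pos'][2]+.007
open('z.txt','w').write(str(z))
if r:
    move_straight([.375,.275,z],feed=.05)
    print(move_straight([.423,.275,z],feed=.04,f_stop=25)); st()
    move_straight([.385,.275,z],feed=.1)
    move_straight([.385,.275,z+.08],feed=.2)
    movep([.5,.46,z+.08],q(0.4)); st()
    look('a2')
E
```

```text
True 12.72 [ 0.3752  0.2751 -0.0427] [ 0.1 -0.1  4.8] 0.0852
False
 14.38 [ 0.4232  0.2753 -0.0357] [-1.1 -1.5  0.3] 0.0854
 16.62 [0.4996 0.4582 0.0429] [-0.6 -0.9  0.4] 0.0853
tile (((502.68505859375, 282.5555419921875), (149.01141357421875, 129.77090454101562), 87.7291488647461), array([[434.89838, 210.67932],
       [564.5674 , 205.53735],
       [570.47174, 354.43176],
       [440.80273, 359.57373]], dtype=float32))
```

The tile moved and turned to -2.3°, with its centre at (0.503, 0.283). Next is the two-finger push from behind, stopping short of the holder for a look.

```bash
python3 - <<'E'
from h import *
z=float(open('z.txt').read());Q=q(0.4)
movep([.502,.395,z+.05],Q)
print(move_straight([.502,.395,z],feed=.1,f_stop=4)); st()
print(move_straight([.502,.255,z],feed=.05,f_stop=25)); st()
move_straight([.502,.28,z],feed=.1)
move_straight([.502,.30,z+.08],feed=.2)
movep([.45,.46,z+.1],Q); st()
im=grab_frame('top'); cv2.imwrite('pics/a3.png',im); m=tilemask(im); m[:,235:]=0; m[:190]=0; m[350:]=0
print('tile',rect('top',m,.018))
E
```

```text
False
 17.71 [ 0.5023  0.3952 -0.0357] [0.1 0.4 0.5] 0.0852
False
 20.66 [ 0.502   0.2551 -0.0357] [-0.8  1.2 -0.7] 0.0853
 22.33 [0.4496 0.4586 0.0627] [-0.  -0.1  0. ] 0.085
tile (((506.23101806640625, 169.17718505859375), (129.41873168945312, 149.112060546875), 0.4157775342464447), array([[440.98233, 243.26169],
       [442.06436,  94.15354],
       [571.47974,  95.09268],
       [570.3977 , 244.20084]], dtype=float32))
```

Tile is now square (0.42°) but about 6 mm off in +x. I'll nudge it back from the +x side, check it, and insert it.

```bash
cat >> h.py <<'E'
def tile(n):
    im=grab_frame('top'); cv2.imwrite(f'pics/{n}.png',im); m=tilemask(im); m[:,235:]=0; m[:190]=0; m[350:]=0
    r=rect('top',m,.018); print('tile',np.round(r[0][0],1),np.round(r[0][1],1),round(r[0][2],2)); return r[0]
E
python3 - <<'E'
from h import *
z=float(open('z.txt').read())
movep([.61,.19,z+.08],q(90.4))
print(move_straight([.61,.172,z],feed=.1,f_stop=4)); st()
print(move_straight([.577,.172,z],feed=.05,f_stop=25)); st()
move_straight([.61,.172,z],feed=.1)
move_straight([.61,.19,z+.08],feed=.2)
Q=q(0.4)
movep([.5,.33,z+.08],Q); 
r=tile('a4'); st()
a=r[2] if r[2]<45 else r[2]-90
if abs(r[0][0]-500)<4 and abs(a-.4)<2:
    move_straight([.5,.275,z],feed=.1,f_stop=4)
    print(move_straight([.5014,.115,z],feed=.05,f_stop=15)); st()
    cv2.imwrite('pics/t5.png',grab_frame('top'));cv2.imwrite('pics/w5.png',grab_frame('wrist'))
E
```

```text
False
 24.84 [ 0.6106  0.1725 -0.0351] [-0.8  0.1  2.2] 0.0856
False
 25.65 [ 0.5769  0.172  -0.0357] [-0.3  0.3 -0.8] 0.0855
tile [500.9 168.4] [129.7 147.1] 0.34
 28.02 [0.5004 0.3287 0.0438] [-0.1  0.2  0.1] 0.0852
False
 32.49 [ 0.5014  0.1151 -0.0357] [ 1.2  0.6 -0.3] 0.0853
```

```bash
python3 - <<'E'
from h import *
z=float(open('z.txt').read());
print(move_straight([.5015,.0878,z],feed=.04,f_stop=12)); st()
cv2.imwrite('pics/s6.png',cv2.resize(grab_frame('scene')[60:240,180:380],None,fx=3,fy=3))
move_straight([.5015,.11,z],feed=.08)
move_straight([.5015,.16,z+.09],feed=.2)
movep([.45,.4,z+.12],q(.4)); st()
im=grab_frame('top');cv2.imwrite('pics/a6.png',im);cv2.imwrite('pics/a6c.png',cv2.resize(im[190:350,200:350],None,fx=3.5,fy=3.5))
E
```

```text
False
 33.42 [ 0.5016  0.0874 -0.0356] [-0.3  1.   1. ] 0.0853
 35.54 [0.4512 0.3967 0.0837] [-0.1 -0.2  1. ] 0.0852
```

View pics/a6c.png

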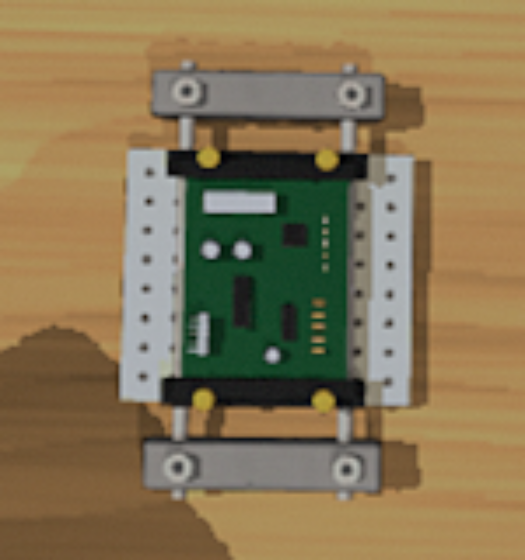

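The crop shows the tile under the board with strips on both sides: left edge about x 125, right edge about 411, jaws 165–365. I'll measure these against the holder.

```bash
python3 - <<'E'
from h import *
im=cv2.imread('pics/a6.png');h=cv2.cvtColor(im,cv2.COLOR_BGR2HSV)
m=tilemask(im);m[:231]=0;m[307:]=0;m[:,:230]=0;m[:,320:]=0
p=np.argwhere(m>0)[:,::-1].astype(np.float32);P=(cast('top',p,.018)*1000).astype(np.float32)
r=cv2.minAreaRect(P);print('tile',r)
p=np.array([[129,150],[120,400],[413,156],[408,404]])/3.5+[200,190]
print(cast('top',p,.018).round(4).tolist(),cast('top',p,.018).mean(0))
g=cv2.inRange(h,(50,80,20),(90,255,255)); g=cv2.morphologyEx(g,cv2.MORPH_CLOSE,np.ones((9,9)));print('board',rect('top',g,.0365)[0])
E
```

```text
tile ((504.28948974609375, 0.35797119140625), (133.36334228515625, 150.01974487304688), 0.652532160282135)
[[0.5647, 0.0738], [0.4362, 0.0735], [0.5659, -0.0747], [0.438, -0.0748]] [ 0.50117817 -0.00056578]
board ((501.78070068359375, 1.6248397827148438), (101.94182586669922, 82.35894012451172), 0.3836032748222351)
```

Tile centre (0.501, -0.001) against holder (0.5015, 0.0016), and square to within 0.3°. The holder hasn't moved and the arm is clear, so I'm handing in.

```bash
python3 -c "
from h import *
print(sign_off()); st()"
```

```text
the job is handed in; nothing more can be done
None
the job is handed in; nothing more can be done
```

The tile is under the board, about 2 mm off centre and square to within 0.3° by the top camera; the holder did not shift, and I handed the job in after about 36 s on the robot's clock, but no verdict came back.

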